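Right the seized bottle and lock its collar

TASK

The seized amber bottle has been knocked over: stand it upright again, wholly on the round rubber pad, setting it down gently because it is glass, and let go of it. Then, with it standing there, turn its yellow lock collar clockwise until the black pointer lines up with the green mark, and no further. Leave the flashlight, the padlocks and the figurine where they are.

Things in the scene. Friction and masses are not known exactly. Their poses are not given: they have to be found in the camera images.
- bottle: squat amber glass bottle, 0.3 to 0.5 kg: square body 56 x 56 mm, 61 mm long, white plate on top to 64 mm, collar from 68 to 90, black stopper to 94. Origin: centre of its underside; z to the neck, x and y square to the flat sides. Starts lying: z level, pointing away from the robot within 0.6 rad, -x side uppermost, origin 28 mm above the counter; centre of mass 37 mm from the underside
- mark (a point): outer end of the green mark, a bar 9 mm wide on the bottle's white plate, on the bottle's -x side, 26 mm from the bottle's axis and 65 mm above the underside
- collar_centre (a point): centre of the yellow lock collar, on the bottle's axis, 79 mm from its underside. The collar is 22 mm high and 46 mm long along the line from the axis to the pointer; its two flat sides, 36 mm long and parallel to that line, are 32 mm apart: grip it by these
- pointer (a point): tip of the black pointer at the foot of the collar, 26 mm from the bottle's axis, 71 mm from the underside; 5 mm high, it juts 4.5 mm from the collar's end, and a black line on the collar's top leads to it
- collar (a joint): angle of the yellow collar on the bottle, rad; grows as it is turned clockwise seen from above the neck. Stops at 0 (open) and 1.6; the pointer is on the middle of the green mark at 1.2. Starts between 0 and 0.5, turns with slight friction (0.012 N m) and stays where it is left; the standing bottle can slip round a little with it, so check after turning
- pad: round dark rubber pad with a thin grey ring near its edge, 160 mm in diameter, 4 mm thick, fixed to the counter. Origin: centre of its underside, on the counter. (The black document tray, well to the robot's right with its lid propped up, is fixed and not part of the job)
- flashlight: red plastic flashlight lying on the counter, 147 mm long along its x, 40 mm thick; origin under its middle. Leave it alone
- padlock_a: brass padlock lying flat, body 34 x 44 x 18 mm, steel shackle reaching 44 mm along +x; origin under the body's centre. Leave it alone
- padlock_b: a second brass padlock, same as the first. Leave it alone
- figurine: blue ceramic figurine with a white hat, standing, 52 mm wide, 88 mm tall; origin at the centre of its underside. Leave it alone
Mind the look-alikes: they are no part of the job. What is shaped like the bottle but purple is not meant.

How it is judged:
By the outcome, as a careful person would: the job done as asked, in the order asked, and still so for the second after the job is handed in, with the robot touching nothing.
It also fails if it takes over 64 s, if anything falls off the work surface, if the arm or the gripper's body presses on something with over 40 N, if the wrist force passes 120 N, or if a joint passes its speed limit or range.

ROBOT

A 6-joint arm with a two-finger parallel gripper is mounted at the origin on the work surface. World frame = base frame: x ahead of the robot, y to its left, z up, the work surface at z = 0. Lengths are in m, angles in rad, forces in N, time in s.
With the tool pointing down it reaches from about 0.25 to 0.775 m from the base axis. Payload 4 kg.
Tool frame: the origin (TCP) lies at the very end of the fingers, on their centre line; the grasp point (between the pads) lies 19 mm behind it; z points along the fingers, y is the line along which they close (so a half turn about z gives the same grasp; the last joint's range is limited). The gripper opens to 94 mm and grips with 3 to 60 N. Pads are 16 mm wide; open, the fingers measure 119 mm over their backs; the gripper's body (75 mm by 177 mm) begins 78 mm behind the grasp point.
Start: joints at [-1.372, 0.087, 1.371, -0, 1.684, -0.103], TCP at [0.163, -0.525, 0.173] pointing down, gripper open.
Joint ranges: [-3.1, 3.1], [-0.76, 2.03], [0.27, 2.55], [-1.08, 4.22], [0.17, 2.65], [-2.57, 2.57]. Speed limits (rad/s): [2.79, 2.79, 3.14, 3.14, 3.14, 3.14].

INTERFACE

Orientations are given as [roll, pitch, yaw] about the fixed x, y, z axes, in that order (R = Rz(yaw) Ry(pitch) Rx(roll)).
In Python, from bench import robot gives the robot as it stands. The module is installed in compiled form; this text tells all that it offers.
- The arm moves only by the tool move_arm, never from a script. Its argument "deltas" is one flat list of numbers, 7 for each row, row after row: the turn, a rotation vector about the tool's x, y, z in rad, then the shift along the tool's x, y, z in cm, then the closure, from -1 (fully open) to 1 (shut). A call has 1 to 8 rows; each row is the pose to reach, as a shift and turn from the pose commanded when the call began, along the tool's axes at that moment; what a row does not reach only later rows make up. A row lasts 1/10 s, in which the tool goes at most 50 mm and 8.59 degrees, less where a joint would pass 70% of its speed; a pose out of reach is approached as far as the arm can. A call with a gripper value outside its range is refused whole. The fingers move at their own pace and stop on an object; the grip force is fixed at half the most. Time passes only in rows, so rows that repeat a pose let the fingers close. It gives the time, the measured TCP pose, the force, the opening and the grip force at its end, in the units of the state.
- robot.get_obs(): the state, without advancing time (a new reading comes with each control period).
- robot.snapshot(name): name is "scene" or "top" or "wrist"; returns a dict with "image" (480x640x3 uint8, red, green, blue), "depth" (480x640 float32, m along the optical axis (not along the pixel's ray), 0 where there is no reading), "fov_y" (degrees; the focal length in pixels is half the picture's height over the tangent of half this angle, whatever the lens; pixels are square), "cx", "cy" (the principal point, pixels), "origin" and "orientation" of the camera in the world; the wrist camera has in their place "T_tool_cam" (4x4, takes a point from camera to tool coordinates, whose origin is the TCP and whose axes are the flange's). Camera axes: x right, y up, looking along -z (the intrinsics and any distortion apply to the point x, -y, -z); pixel columns grow to the right and rows downward; lengths in m; the calibration is good to about 2 mm. A picture is of the moment at which its call begins: read the wrist's pose just before it.
- robot.close_job(): hands the job in; it is judged then, once.
The state is a dict: "time": time; "joint_positions": joint angles; "qvel": joint speeds; "joint_torque": joint torques, N m; "tool_pos": TCP position; "ee_rot": TCP orientation; "wrist_force": force on the tool from outside, world axes, zero at the start; "wrist_torque": the same for the moment, N m; "width": finger opening in m; "finger_force": force on a finger pad.
Only numpy, scipy, OpenCV 4.12 (cv2) and the standard library are available. Lean on these libraries where they do the work, as an engineer would, in place of code of your own. Each camera call takes 0.05 s, during which the arm holds its last target. There are 200 camera calls.

## Working session

There is one attempt and no reset: what is moved stays moved. The work goes in short steps, Python scripts to look and compute and a tool call to move; the robot and the scene stay as the last step left them, time stands still between calls to the robot, and variables do not carry over. Pictures are saved under pics/ and viewed, at most 10 in all, crops included, and the job is handed in when it is done.

Besides the shell and the picture viewer there is one more tool, called as name(argument=value, ...), one argument or row to a line, values as JSON. move_arm: Moves the arm, as the interface text tells. Its arguments: {"type":"object","properties":{"deltas":{"type":"array","items":{"type":"number"}}},"required":["deltas"]}

```bash
mkdir -p pics; cat > h.py <<'E'
import numpy as np, cv2
from scipy.spatial.transform import Rotation as R
from bench import robot
def rot(o):
    o=np.array(o,float)
    return o if o.shape==(3,3) else R.from_euler('xyz',o).as_matrix() if o.size==3 else R.from_quat(o).as_matrix()
def snap(name):
    o=robot.get_obs(); s=robot.snapshot(name)
    f=240/np.tan(np.radians(s['fov_y'])/2)
    v,u=np.mgrid[0:480,0:640]; d=s['depth']
    p=np.stack([(u-s['cx'])/f*d,-(v-s['cy'])/f*d,-d],-1)
    if name=='wrist':
        T=np.array(s['T_tool_cam']); p=p@T[:3,:3].T+T[:3,3]
        W=p@rot(o['ee_rot']).T+np.array(o['tool_pos'])
    else: W=p@rot(s['orientation']).T+np.array(s['origin'])
    W[d==0]=np.nan
    return s['image'],W,s
def save(n,im,sc=1):
    cv2.imwrite('pics/'+n,cv2.resize(im[...,::-1],None,fx=sc,fy=sc,interpolation=cv2.INTER_CUBIC))
E
python3 - <<'E'
from h import *
print(robot.get_obs())
a,W,s=snap('top'); b,W2,s2=snap('scene')
print({k:v for k,v in s.items() if k not in('image','depth')})
print({k:v for k,v in s2.items() if k not in('image','depth')})
save('top.png',a); save('scene.png',b)
np.savez('t.npz',a=a,W=W,b=b,W2=W2)
E
```

```text
{'time': 0.0, 'joint_positions': array([-1.37213098e+00,  8.79502213e-02,  1.37226741e+00,  7.31132283e-06,
        1.68360128e+00, -1.03105635e-01]), 'qvel': array([ 4.68998271e-05,  1.12383851e-05,  1.93274234e-03,  1.56973829e-03,
       -1.73403133e-03,  1.76632427e-03]), 'joint_torque': array([-2.35715379e-04, -3.40187824e+01, -3.02426183e+01,  7.16951396e-02,
        3.31080216e-02, -1.73124267e-04]), 'tool_pos': array([ 0.16333661, -0.52452652,  0.17180021]), 'ee_rot': array([-3.13937897e+00, -2.36360520e-04,  3.01771536e-01]), 'wrist_force': array([-0.59546364,  0.37133191, -0.57930496]), 'wrist_torque': array([ 0.00179828, -0.02824034,  0.01473928]), 'finger_force': 0.0, 'width': 0.0940976991644075}
{'fov_y': 43.33812147248424, 'cx': 308.81696717869323, 'cy': 237.52559362344283, 'origin': array([0.30368392, 0.00316252, 1.25914891]), 'orientation': array([ 0.19357948,  0.01589594, -1.55439775])}
{'fov_y': 50.055752269032695, 'cx': 325.89060220979087, 'cy': 237.99660656479745, 'origin': array([ 1.57679051, -0.09967393,  0.84110301]), 'orientation': array([ 0.92984648, -0.01964622,  1.47318265])}
```

View pics/top.png

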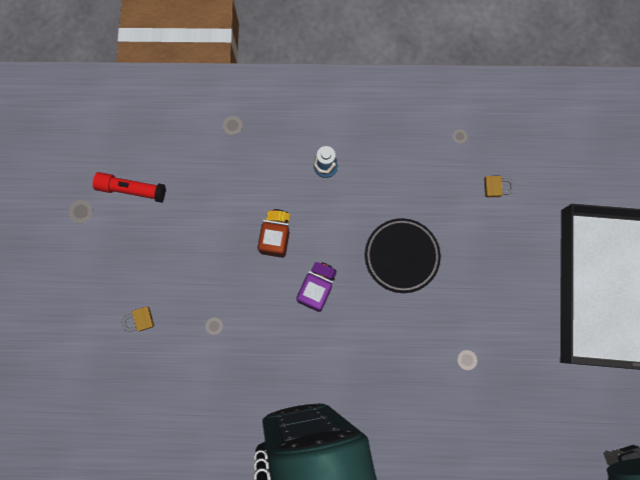

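View pics/scene.png

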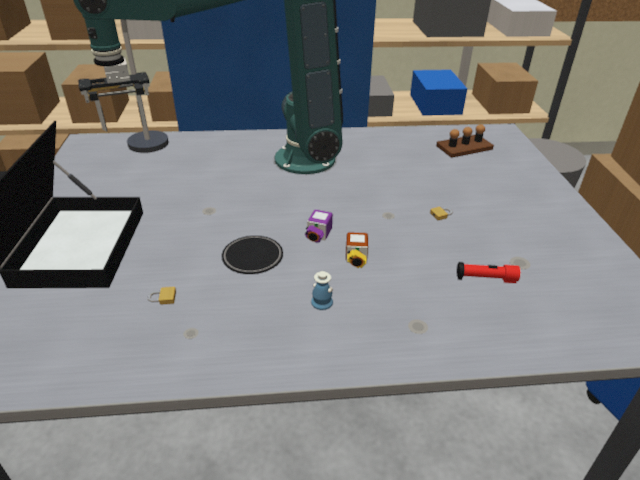

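Top view shows the amber bottle at about (273,238) with its neck at (279,215), the purple look-alike at (316,288), the pad centred near (402,256) and the figurine at (326,165). The scene view agrees: amber body (357,242), collar (357,258).

```bash
python3 - <<'E'
from h import *
z=np.load('t.npz'); a,W=z['a'],z['W']
hsv=cv2.cvtColor(a,cv2.COLOR_RGB2HSV); H,S,V=[hsv[...,i].astype(int) for i in range(3)]
v,u=np.mgrid[0:480,0:640]
def box(x0,x1,y0,y1): return (u>=x0)&(u<x1)&(v>=y0)&(v<y1)
def rep(n,m):
    P=W[m]; P=P[~np.isnan(P[:,0])]
    c,wh,an=cv2.minAreaRect(np.float32(P[:,:2]*1000)); 
    print(n,m.sum(),'med',np.round(np.median(P,0),4),'minrect',np.round(c,1),np.round(wh,1),round(an,1),'zpct',np.round(np.percentile(P[:,2],[2,50,98]),4)); return P
b=box(245,305,200,265); hgt=W[...,2]
print('counter',np.nanmedian(W[box(200,250,270,300)],0))
P=rep('amber top face',b&(hgt>.05)&(hgt<.064)&((S>120)|(V>150))&~((H>18)&(H<35)&(S>120)))
rep('white',b&(S<60)&(V>150)&(hgt>.045))
rep('collar',b&(H>18)&(H<35)&(S>150))
rep('all amber obj',b&(hgt>.012))
rep('purple',box(290,345,255,320)&(hgt>.012))
rep('pad',box(360,445,215,297)&(V<60))
rep('figurine',box(305,345,140,182)&(hgt>.012))
save('crop.png',a[195:325,235:350],5)
E
```

```text
counter [ 4.47575904e-01  2.02561104e-01 -2.87715762e-04]
amber top face 762 med [0.5394 0.0995 0.0555] minrect [540.6  99.4] [53.8 64.3] 80.8 zpct [0.0509 0.0555 0.0607]
white 290 med [0.5408 0.1004 0.0562] minrect [548.3  99.6] [50.4 49.1] 81.0 zpct [0.0508 0.0562 0.0603]
collar 207 med [0.5869 0.0904 0.0448] minrect [586.8  92.4] [46.2 21.6] 85.5 zpct [0.0327 0.0448 0.0543]
all amber obj 1213 med [0.5462 0.097  0.0537] minrect [555.5  98.2] [56.2 95.4] 81.6 zpct [0.0195 0.0537 0.0602]
purple 1230 med [0.4404 0.0088 0.054 ] minrect [445.6   8.6] [56.1 94. ] 66.4 zpct [0.0286 0.054  0.0602]
pad 3830 med [ 0.5138 -0.1693  0.0041] minrect [ 514.7 -169.3] [156.9 156.1] 0.1 zpct [-0.001   0.0041  0.009 ]
figurine 499 med [ 0.6996 -0.0047  0.0752] minrect [704.9  -5.2] [47.2 43.4] 83.7 zpct [0.014  0.0752 0.0902]
```

View pics/crop.png

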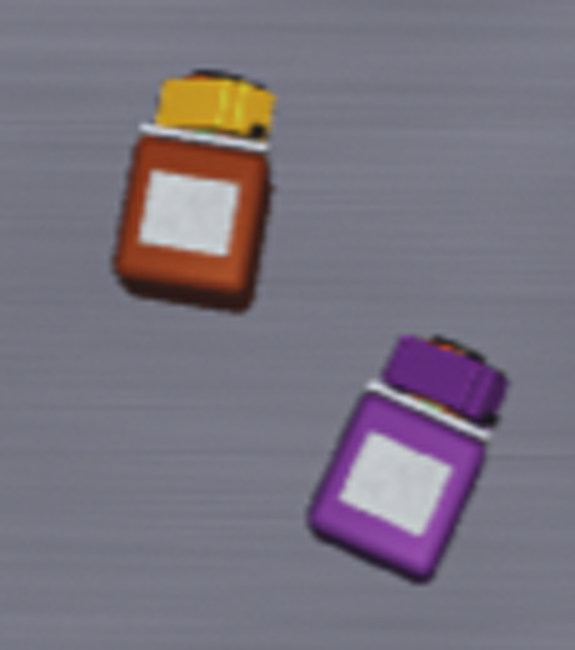

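The crop shows the collar's pointer at the lower right of the collar (258,130) and a bit of the green mark below the plate edge (205,132). The neck points to +x at about -8.4°.

```bash
python3 - <<'E'
from h import *
a,W,s=snap('wrist'); print(np.round(s['T_tool_cam'],3), s['fov_y'])
E
```

```text
[[-0.001  0.972  0.234  0.067]
 [ 1.     0.001 -0.    -0.001]
 [-0.001  0.234 -0.972 -0.212]
 [ 0.     0.     0.     1.   ]] 67.71270551668155
```

move_arm(
  deltas=[0,0,0.15,0,-3,-5,-1,0,0,0.3,4,-7,-10,-1,0,0,0.45,7,-11,-15,-1,0,0,0.45,11,-14,-15,-1],
)

```text
time: 0.55
tool_pos: [0.2064, -0.3945, 0.308]
ee_rot: [3.138, -0.002, -0.153]
wrist_force: [0.3, -0.8, -0.7]
width: 0.0944
finger_force: 0.0
```

```bash
python3 - <<'E'
from h import *
o=robot.get_obs(); print(o['joint_positions'].round(4),o['tool_pos'].round(4),o['ee_rot'].round(4))
E
```

```text
[-1.2160e+00 -1.3620e-01  1.3234e+00 -2.0000e-04  1.9506e+00  5.0800e-01] [ 0.2064 -0.3945  0.308 ] [ 3.1382e+00 -1.7000e-03 -1.5320e-01]
```

move_arm(
  deltas=[0,0,0,2,-4.5,0,-1,0,0,0,4,-9,0,-1,0,-0.1,0,6,-13.5,0,-1,0,-0.2,0,9,-18,0,-1,0,-0.3,0,11,-22.5,0,-1,0,-0.35,0,13,-27,0,-1,0,-0.35,0,15,-31.5,0,-1,0,-0.35,0,17,-36,0,-1],
)

```text
time: 1.35
tool_pos: [0.4284, -0.0624, 0.3042]
ee_rot: [3.142, 0.352, -0.147]
wrist_force: [-0.1, -1.0, 0.1]
width: 0.0937
finger_force: 0.0
```

```bash
python3 - <<'E'
from h import *
o=robot.get_obs(); print(o['joint_positions'].round(4),o['tool_pos'].round(4),o['ee_rot'].round(4))
E
```

```text
[-0.2456  0.1266  1.1161 -0.0436  2.2492  1.4513] [ 0.4284 -0.0624  0.3042] [ 3.1415  0.3523 -0.1474]
```

```bash
cat >> h.py <<'E'
def delta(pos,Rm,o=None):
    """tool-frame (rotvec, cm) from measured pose to target TCP pose"""
    o=o or robot.get_obs(); R0=rot(o['ee_rot'])
    return np.round(R.from_matrix(R0.T@Rm).as_rotvec(),3),np.round(R0.T@(np.array(pos)-o['tool_pos'])*100,2)
def graspR(psi,al):  # tool x along psi, pointing down, tilted back by al
    return (R.from_euler('z',psi)*R.from_euler('x',np.pi)*R.from_euler('y',-al)).as_matrix()
E
python3 - <<'E'
from h import *
for al in (.52,.6):
    Rm=graspR(-.147,al); g=np.array([.542,.100,.028])
    print(R.from_matrix(Rm).as_euler('xyz'))
    for back in (-.019,.11): print(al,back,delta(g-Rm[:,2]*back,Rm))
E
```

```text
[ 3.14159265  0.52       -0.147     ]
0.52 -0.019 (array([-0.   , -0.168, -0.   ]), array([ 17.52, -17.73,  24.74]))
0.52 0.11 (array([-0.   , -0.168, -0.   ]), array([ 19.68, -17.74,  12.02]))
[ 3.14159265  0.6        -0.147     ]
0.6 -0.019 (array([-0.   , -0.248, -0.   ]), array([ 17.37, -17.73,  24.7 ]))
0.6 0.11 (array([-0.   , -0.248, -0.   ]), array([ 20.54, -17.74,  12.2 ]))
```

move_arm(
  deltas=[0,-0.05,0,4,-3.5,2,-1,0,-0.1,0,8,-7,4,-1,0,-0.168,0,12,-10.5,6,-1,0,-0.168,0,15,-14,8,-1,0,-0.168,0,19.7,-17.7,10,-1,0,-0.168,0,19.7,-17.7,12,-1,0,-0.168,0,19.7,-17.7,12,-1],
)

```text
time: 2.05
tool_pos: [0.5938, 0.0917, 0.1164]
ee_rot: [3.14, 0.531, -0.146]
wrist_force: [-0.7, -1.3, -1.4]
width: 0.0942
finger_force: 0.0
```

```bash
cat > kin.py <<'E'
from h import *
from scipy.optimize import least_squares
def ry(t): return R.from_euler('y',t).as_matrix()
def rz(t): return R.from_euler('z',t).as_matrix()
def fk(q,p):
    s,h,a,e,b,L,d=p; X=np.array
    A=rz(q[0]); t=A@X([s,d,h]); A=A@ry(q[1]); t=t+A@X([0,0,a]); A=A@ry(q[2]); t=t+A@X([e,0,b])
    A=A@rz(q[3])@ry(q[4])@rz(q[5]+np.pi/2); return t+A@X([0,0,L]),A
E
python3 - <<'E'
from kin import *
o=robot.get_obs(); q4=o['joint_positions']
D=[([-1.3721,.08795,1.37227,0,1.6836,-.1031],[.16334,-.52453,.1718]),
([-1.2160,-.1362,1.3234,-.0002,1.9506,.508],[.2064,-.3945,.308]),
([-.2456,.1266,1.1161,-.0436,2.2492,1.4513],[.4284,-.0624,.3042]),(q4,o['tool_pos'])]
p0=np.array([0,.35,.4,0,.4,.3,.056])
f=lambda p: np.r_[np.concatenate([fk(q,p)[0]-t for q,t in D]),(p-p0)*1e-3]
r=least_squares(f,p0); print(r.x.round(4),np.abs(r.fun[:12]).max())
print(q4.round(4),o['tool_pos'],o['ee_rot'],R.from_matrix(fk(q4,r.x)[1]).as_euler('xyz'))
np.save('p.npy',r.x)
# final pose feasibility: upright on pad, tool azimuth psi, tilt al below horizontal
lo=np.array([-3.1,-.76,.27,-1.08,.17,-2.57]);hi=np.array([3.1,2.03,2.55,4.22,2.65,2.57])
for al in (.4,.52,.6):
  for psi in np.arange(-1.4,1.3,.2):
    Rm=graspR(psi,al-np.pi/2); g=np.array([.514,-.169,.004+.033]); t=g+Rm[:,2]*.019
    best=None
    for q0 in (q4,[-.3,.5,1.5,1.5,1,0],[-.3,.5,1.5,-.8,.6,1.5],[-.3,.5,1.5,2.5,.6,-1]):
      F=lambda q:np.r_[(fk(q,r.x)[0]-t)*5,R.from_matrix(fk(q,r.x)[1].T@Rm).as_rotvec()]
      s=least_squares(F,np.clip(q0,lo+.01,hi-.01),bounds=(lo,hi))
      if best is None or s.cost<best.cost: best=s
    print(al,round(psi,2),round(best.cost,5),best.x.round(2))
E
```

```text
[-2.000e-04  1.525e-01  4.489e-01  1.006e-01  5.000e-01  3.831e-01
  5.660e-02] 3.240948348770534e-05
[0.0097 0.6732 0.8105 0.0937 2.1821 1.7588] [0.59384355 0.09169081 0.11643974] [ 3.13975536  0.5314053  -0.14568548] [ 3.13975536  0.5314053  -0.14568548]
0.4 -1.4 0.157 [ 0.03  0.28  2.36  4.22  1.07 -1.86]
0.4 -1.2 0.07879 [ 0.04  0.22  2.37  4.22  1.   -1.95]
0.4 -1.0 0.02896 [ 0.02  0.13  2.39  4.22  0.91 -2.06]
0.4 -0.8 0.00458 [-0.02  0.02  2.42  4.22  0.76 -2.2 ]
0.4 -0.6 0.0 [-0.15 -0.13  2.47  4.07  0.52 -2.25]
0.4 -0.4 0.0 [-0.46 -0.23  2.54  2.98  0.34 -1.44]
0.4 -0.2 0.0 [-0.78 -0.22  2.53  2.01  0.59 -0.76]
0.4 -0.0 0.0 [-0.99 -0.11  2.45  1.66  0.88 -0.68]
0.4 0.2 0.0 [-1.09  0.02  2.33  1.46  1.1  -0.69]
0.4 0.4 0.0 [-1.13  0.15  2.18  1.3   1.27 -0.71]
0.4 0.6 0.0 [-1.12  0.27  2.03  1.17  1.41 -0.72]
0.4 0.8 0.0 [-1.08  0.38  1.87  1.07  1.55 -0.73]
0.4 1.0 0.0 [-1.04  0.48  1.71  0.98  1.68 -0.75]
0.4 1.2 0.0 [-0.98  0.58  1.54  0.89  1.82 -0.77]
0.52 -1.4 0.17371 [-0.01  0.18  2.39  4.22  0.92 -1.87]
0.52 -1.2 0.09555 [-0.02  0.12  2.4   4.22  0.85 -1.98]
0.52 -1.0
[... 656 characters left out ...]
2.02 -0.46  0.86  2.57]
0.6 -1.2 0.09955 [-0.24 -0.22  2.11 -0.54  0.73  2.57]
0.6 -1.0 0.04973 [-0.24 -0.26  2.2  -0.62  0.6   2.57]
0.6 -0.8 0.01769 [-0.25 -0.29  2.28 -0.72  0.45  2.57]
0.6 -0.6 0.00223 [-0.3  -0.31  2.36 -0.84  0.27  2.57]
0.6 -0.4 0.00056 [-0.49 -0.36  2.41  0.6   0.17  0.92]
0.6 -0.2 0.0 [-0.69 -0.33  2.42  1.24  0.43  0.06]
0.6 -0.0 0.0 [-0.88 -0.24  2.36  1.25  0.73 -0.18]
0.6 0.2 0.0 [-0.99 -0.12  2.26  1.19  0.97 -0.33]
0.6 0.4 0.0 [-1.03  0.01  2.14  1.11  1.15 -0.44]
0.6 0.6 0.0 [-1.04  0.14  2.01  1.02  1.31 -0.52]
0.6 0.8 0.0 [-1.02  0.25  1.86  0.94  1.45 -0.58]
0.6 1.0 0.0 [-0.98  0.36  1.72  0.86  1.58 -0.64]
0.6 1.2 0.0 [-0.93  0.46  1.57  0.78  1.71 -0.7 ]
```

```bash
python3 - <<'E'
from h import *
Rm=graspR(-.147,.53); g=np.array([.542,.100,.029]); print(delta(g+Rm[:,2]*.019,Rm))
E
```

```text
(array([0.003, 0.001, 0.001]), array([-0.09, -0.09, 12.1 ]))
```

move_arm(
  deltas=[0,0,0,-0.1,-0.1,4,-1,0,0,0,-0.1,-0.1,8,-1,0,0,0,-0.1,-0.1,10.5,-1,0,0,0,-0.1,-0.1,12.1,-1,0,0,0,-0.1,-0.1,12.1,-1,0,0,0,-0.1,-0.1,12.1,1,0,0,0,-0.1,-0.1,12.1,1,0,0,0,-0.1,-0.1,12.1,1],
)

```text
time: 2.85
tool_pos: [0.5372, 0.0989, 0.0218]
ee_rot: [-3.141, 0.515, -0.148]
wrist_force: [-0.1, 0.1, -0.2]
width: 0.0733
finger_force: 0.0
```

move_arm(
  deltas=[0,0,0,0,0,0,1,0,0,0,0,0,0,1,0,0,0,0,0,0,1,0,0,0,0,0,0,1],
)

```text
time: 3.25
tool_pos: [0.5362, 0.0993, 0.0206]
ee_rot: [-3.141, 0.517, -0.148]
wrist_force: [0.8, 0.3, 0.8]
width: 0.0556
finger_force: 30.0
```

```bash
cat > plan.py <<'E'
from kin import *
p=np.load('p.npy'); lo=np.array([-3.1,-.76,.27,-1.08,.17,-2.57]);hi=np.array([3.1,2.03,2.55,4.22,2.65,2.57])
def ik(q0,t,Rm):
    F=lambda q:np.r_[(fk(q,p)[0]-t)*5,R.from_matrix(fk(q,p)[1].T@Rm).as_rotvec(),1e-4*(q-q0)]
    s=least_squares(F,np.clip(q0,lo+.001,hi-.001),bounds=(lo,hi)); return s.x,s.cost
E
python3 - <<'E'
from plan import *
o=robot.get_obs(); q=o['joint_positions']; R0=rot(o['ee_rot']); t0=np.array(o['tool_pos']); print(t0,o['ee_rot'],o['width'],o['finger_force'],o['wrist_force'])
al=o['ee_rot'][1]; psi=.5
Rm=graspR(psi,al-np.pi/2)
# lift first 14 cm straight up, then interpolate
t1=t0+[0,0,.14]; t2=np.array([.514,-.169,.037+.12])+Rm[:,2]*.019
print('lift delta',delta(t1,R0,o), 'to hover', R.from_matrix(R0.T@Rm).as_rotvec().round(3), (R0.T@(t2-t1)*100).round(2))
rv=R.from_matrix(R0.T@Rm).as_rotvec()
for k in np.linspace(0,1,9):
    q,c=ik(q,t1+k*(t2-t1),R0@R.from_rotvec(rv*k).as_matrix()); print(round(k,2),q.round(2),c.round(6))
E
```

```text
[0.53622891 0.09928101 0.02064779] [-3.14134036  0.51702083 -0.14803088] 0.05564503452031682 29.998945891857147 [0.79756954 0.26420421 0.75609022]
lift delta (array([0., 0., 0.]), array([ -6.92,  -0.  , -12.17])) to hover [ 0.19   1.511 -0.692] [ 3.32 25.87 -0.39]
0.0 [0.02 0.51 0.97 0.1  2.18 1.78] 0.0
0.12 [-0.03  0.34  1.15  0.08  1.98  1.63] 0.0
0.25 [-0.1   0.17  1.32  0.09  1.79  1.47] 0.0
0.38 [-0.21  0.01  1.49  0.14  1.61  1.29] 0.0
0.5 [-0.34 -0.12  1.65  0.25  1.45  1.06] 0.0
0.62 [-0.52 -0.22  1.79  0.42  1.33  0.76] 0.0
0.75 [-0.72 -0.26  1.9   0.65  1.29  0.41] 0.0
0.88 [-0.92 -0.22  1.98  0.88  1.32  0.04] 0.0
1.0 [-1.08 -0.1   2.01  1.08  1.41 -0.3 ] 0.0
```

move_arm(
  deltas=[0,0,0,-1,0,-1.8,1,0,0,0,-2.8,0,-4.8,1,0,0,0,-4.8,0,-8.4,1,0,0,0,-6.9,0,-12.2,1,0,0,0,-6.9,0,-12.2,1,0,0,0,-6.9,0,-12.2,1],
)

```text
time: 3.85
tool_pos: [0.537, 0.0991, 0.16]
ee_rot: [3.142, 0.515, -0.148]
wrist_force: [-0.4, -0.1, -4.7]
width: 0.0556
finger_force: 30.0
```

move_arm(
  deltas=[0.01,0.1,-0.05,0.2,1.7,0,1,0.025,0.2,-0.09,0.4,3.4,0,1,0.04,0.32,-0.15,0.7,5.5,-0.1,1,0.05,0.44,-0.2,1,7.5,-0.1,1,0.07,0.56,-0.26,1.2,9.6,-0.1,1,0.085,0.68,-0.31,1.5,11.6,-0.2,1,0.1,0.8,-0.37,1.8,13.7,-0.2,1,0.12,0.91,-0.42,2,15.5,-0.2,1],
)

```text
time: 4.65
tool_pos: [0.5285, -0.0565, 0.1479]
ee_rot: [-2.991, -0.427, 0.192]
wrist_force: [0.0, 0.8, -3.7]
width: 0.0559
finger_force: 30.0
```

```bash
python3 - <<'E'
from h import *
o=robot.get_obs(); Rm=graspR(.5,.517-np.pi/2); print(o['tool_pos'],o['ee_rot'],o['width'],o['finger_force'],o['wrist_force'])
t2=np.array([.514,-.169,.037+.12])+Rm[:,2]*.019; print(delta(t2,Rm,o))
E
```

```text
[ 0.52851673 -0.05650483  0.14790177] [-2.99100029 -0.42728608  0.19154697] 0.055875152525626935 30.000808238983154 [ 0.02242073  0.8428439  -3.66030721]
(array([ 0.066,  0.601, -0.277]), array([-1.83, 10.03, -2.33]))
```

move_arm(
  deltas=[0.013,0.12,-0.055,-0.4,2,-0.5,1,0.026,0.24,-0.11,-0.7,4,-1,1,0.04,0.36,-0.166,-1.1,6,-1.4,1,0.053,0.48,-0.22,-1.5,8,-1.9,1,0.066,0.6,-0.277,-1.8,10,-2.3,1,0.066,0.6,-0.277,-1.8,10,-2.3,1,0.066,0.6,-0.277,-1.8,10,-2.3,1],
)

```text
time: 5.35
tool_pos: [0.5296, -0.1604, 0.1473]
ee_rot: [-3.127, -1.051, 0.482]
wrist_force: [0.8, -0.2, -4.3]
width: 0.0554
finger_force: 30.0
```

```bash
python3 - <<'E'
from h import *
o=robot.get_obs(); print(o['tool_pos'],o['ee_rot'],o['joint_positions'].round(2),o['width'],o['finger_force'],o['wrist_force'])
a,W,s=snap('scene'); b,W2,s2=snap('top')
for n,im,w in(('sc',a,W),('top',b,W2)):
    hsv=cv2.cvtColor(im,cv2.COLOR_RGB2HSV).astype(int)
    def m(h0,h1,S=150,V=50): return (hsv[...,0]>=h0)&(hsv[...,0]<h1)&(hsv[...,1]>S)&(hsv[...,2]>V)&(w[...,0]>.35)&(w[...,0]<.65)&(w[...,1]<-.06)&(w[...,1]>-.3)
    for k,mm in(('amber',m(0,16)),('yellow',m(18,35))):
        P=w[mm]
        if len(P)>5: print(n,k,len(P),np.nanpercentile(P,[2,50,98],axis=0).round(4))
np.savez('t2.npz',a=a,W=W,b=b,W2=W2)
u=325-0
save('sc2.png',a[130:330,170:430],3)
E
```

```text
[ 0.52962086 -0.16041356  0.14733818] [-3.12702179 -1.05064755  0.48244508] [-1.07 -0.1   2.01  1.08  1.41 -0.29] 0.055351215298767846 29.999740719795227 [ 0.75183315 -0.16724211 -4.28600674]
sc amber 529 [[ 0.5254 -0.1963  0.1248]
 [ 0.5459 -0.1632  0.1543]
 [ 0.5591 -0.133   0.2112]]
sc yellow 196 [[ 0.3966 -0.2349  0.1871]
 [ 0.537  -0.1667  0.2024]
 [ 0.5429 -0.1435  0.2207]]
top amber 121 [[ 0.4984 -0.1858  0.1748]
 [ 0.519  -0.1607  0.2104]
 [ 0.5396 -0.132   0.2151]]
top yellow 268 [[ 0.4089 -0.2597  0.1949]
 [ 0.5129 -0.1764  0.2109]
 [ 0.5402 -0.1399  0.2468]]
```

View pics/sc2.png

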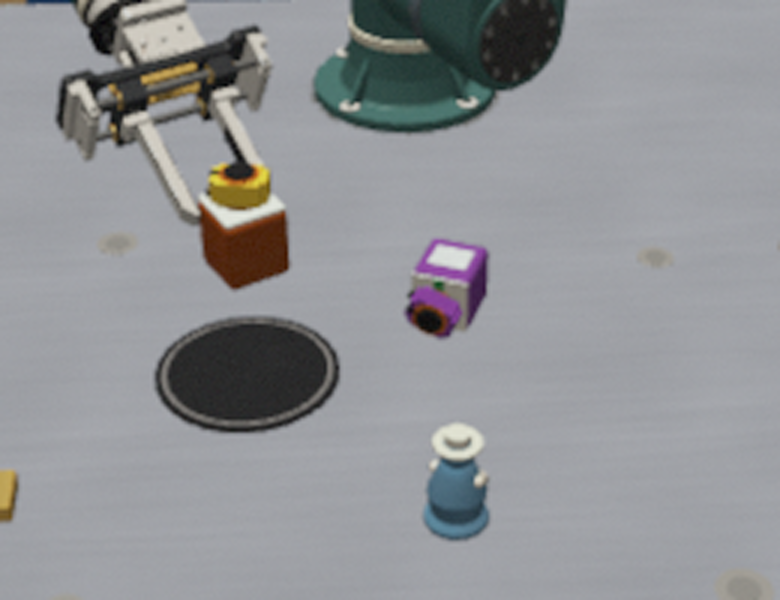

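The scene crop shows the bottle held upright over the pad (body (245,240), collar (240,185)), clear of everything. I'll compute its residual tilt and bottom height.

```bash
python3 - <<'E'
from h import *
o=robot.get_obs(); Rt=rot(o['ee_rot'])
R0=rot([-3.14134,.517,-.14803]); t0=np.array([.53622891,.09928101,.02064779])
psi=-.147; zb=np.array([np.cos(psi),np.sin(psi),0]); xb=np.array([0,0,-1.]); yb=np.cross(zb,xb)
Rb=np.c_[xb,yb,zb]; pb=np.array([.509,.105,.028])
Rb2=Rt@R0.T@Rb; pb2=Rt@R0.T@(pb-t0)+o['tool_pos']
print('bottle z',Rb2[:,2].round(4),'underside',pb2.round(4))
print('rotation to fix tilt (tool rv)', (Rt.T@np.cross(Rb2[:,2],[0,0,1])).round(4))
z=np.load('t2.npz'); a,W=z['a'],z['W']; hsv=cv2.cvtColor(a,cv2.COLOR_RGB2HSV).astype(int)
m=(hsv[...,0]<16)&(hsv[...,1]>150)&(hsv[...,2]>50)&(W[...,0]>.35)&(W[...,0]<.65)&(W[...,1]<-.06)&(W[...,1]>-.3)&(W[...,2]<.18)
P=W[m]; 
rng=np.random.default_rng(0); N=[]
Q=P.copy()
for f in range(2):
    best=None
    for _ in range(800):
        i=Q[rng.choice(len(Q),3,False)]; n=np.cross(i[1]-i[0],i[2]-i[0]); l=np.linalg.norm(n)
        if l<1e-6: continue
        n/=l; inl=abs((Q-i[0])@n)<.0015
        if best is None or inl.sum()>best.sum(): best=inl
    A=Q[best]; n=np.linalg.svd(A-A.mean(0))[2][2]; N.append(n); print(len(A),n.round(3)); Q=Q[~best]
zz=np.cross(*N); print((zz/np.linalg.norm(zz)*np.sign(zz[2])).round(3), np.percentile(P,[1,99],axis=0).round(4))
mw=(hsv[...,1]<40)&(hsv[...,2]>170); v,u=np.mgrid[0:480,0:640]; 
mw&=(W[...,2]>.17)&(W[...,2]<.2)&(u>236)&(u<268)&(v>185)&(v<206)
Q=W[mw]; print('plate',len(Q),Q.mean(0).round(4),np.linalg.svd(Q-Q.mean(0))[2][2].round(3))
E
```

```text
bottle z [0.0011 0.0017 1.    ] underside [ 0.5238 -0.1618  0.123 ]
rotation to fix tilt (tool rv) [0.0005 0.0018 0.0009]
229 [ 0.9    0.434 -0.04 ]
118 [ 0.482 -0.876  0.006]
[0.033 0.024 0.999] [[ 0.5247 -0.1969  0.1234]
 [ 0.5593 -0.1325  0.1782]]
plate 123 [ 0.5386 -0.1653  0.1839] [-0.011 -0.005  1.   ]
```

```bash
python3 - <<'E'
from h import *
o=robot.get_obs(); Rt=rot(o['ee_rot'])
for d in ((-.010,-.007,-.110),(0,0,-.001)): print((Rt.T@np.array(d)*100).round(3))
E
```

```text
[-10.154   0.138   4.4  ]
[-0.087  0.     0.05 ]
```

move_arm(
  deltas=[0,0.002,0,-2,0,0.9,1,0,0.002,0,-4,0.1,1.75,1,0,0.002,0,-6,0.1,2.6,1,0,0.002,0,-8,0.1,3.5,1,0,0.002,0,-9.4,0.1,4.1,1,0,0.002,0,-10.15,0.14,4.4,1,0,0.002,0,-10.15,0.14,4.4,1],
)

```text
time: 6.15
tool_pos: [0.5222, -0.1671, 0.0419]
ee_rot: [3.136, -1.055, 0.504]
wrist_force: [-0.1, -0.3, -3.3]
width: 0.0557
finger_force: 30.0
```

move_arm(
  deltas=[0,0,0,-0.13,0,0.075,1,0,0,0,-0.26,0,0.15,1,0,0,0,-0.39,0,0.225,1,0,0,0,-0.48,0,0.275,1,0,0,0,-0.48,0,0.275,1],
)

```text
time: 6.65
tool_pos: [0.5219, -0.1684, 0.0367]
ee_rot: [3.135, -1.056, 0.503]
wrist_force: [0.4, -0.7, -5.3]
width: 0.0553
finger_force: 30.0
```

move_arm(
  deltas=[0,0,0,-0.13,0,0.075,1,0,0,0,-0.26,0,0.15,1,0,0,0,-0.39,0,0.225,1,0,0,0,-0.52,0,0.3,1,0,0,0,-0.52,0,0.3,1],
)

```text
time: 7.15
tool_pos: [0.5228, -0.1683, 0.033]
ee_rot: [3.135, -1.06, 0.504]
wrist_force: [-4.1, -1.1, 3.7]
width: 0.0556
finger_force: 30.0
```

```bash
python3 - <<'E'
from h import *
o=robot.get_obs(); Rt=rot(o['ee_rot']); print(o['tool_pos'],o['ee_rot'],o['wrist_force'])
a,W,s=snap('scene'); 
hsv=cv2.cvtColor(a,cv2.COLOR_RGB2HSV).astype(int)
m=(hsv[...,0]<16)&(hsv[...,1]>150)&(hsv[...,2]>50)&(W[...,0]>.35)&(W[...,0]<.65)&(W[...,1]<-.06)&(W[...,1]>-.3)&(W[...,2]<.08)
P=W[m]; print(np.nanpercentile(P,[1,50,99],axis=0).round(4))
E
```

```text
[ 0.522776   -0.16830878  0.03298952] [ 3.13470536 -1.06039892  0.5043804 ] [-4.12464839 -1.10753468  3.6752899 ]
[[ 0.5141 -0.2062  0.0061]
 [ 0.539  -0.1709  0.0382]
 [ 0.5535 -0.1394  0.0651]]
```

move_arm(
  deltas=[0,0,0,-0.05,0,0.03,1,0,0,0,-0.09,0,0.05,1,0,0,0,-0.09,0,0.05,1],
)

```text
time: 7.5
tool_pos: [0.523, -0.1683, 0.033]
ee_rot: [3.133, -1.062, 0.506]
wrist_force: [-7.2, -0.3, 8.3]
width: 0.0557
finger_force: 30.0
```

move_arm(
  deltas=[0,0,0,0.09,0,-0.05,1,0,0,0,0.1,0,-0.05,1,0,0,0,0.1,0,-0.05,-0.3,0,0,0,0.1,0,-0.05,-0.5,0,0,0,0.1,0,-0.05,-1,0,0,0,0.1,0,-0.05,-1],
)

```text
time: 8.1
tool_pos: [0.522, -0.1682, 0.0305]
ee_rot: [3.136, -1.056, 0.503]
wrist_force: [-0.4, -0.4, 0.3]
width: 0.0816
finger_force: 0.0
```

```bash
python3 - <<'E'
from plan import *
o=robot.get_obs(); print(o['width'],o['tool_pos'],o['ee_rot'],o['joint_positions'].round(2))
a,W,s=snap('scene'); 
hsv=cv2.cvtColor(a,cv2.COLOR_RGB2HSV).astype(int)
m=(hsv[...,0]<16)&(hsv[...,1]>150)&(hsv[...,2]>50)&(W[...,0]>.35)&(W[...,0]<.65)&(W[...,1]<-.06)&(W[...,1]>-.3)&(W[...,2]<.08)
P=W[m]; print(np.nanpercentile(P,[1,50,99],axis=0).round(4))
q=o['joint_positions']; R0=rot(o['ee_rot']); t0=o['tool_pos']
# after retract 15 cm back, go up & rotate to pointing down above bottle
t1=t0-R0[:,2]*.15
for psi in (.5,.5+np.pi/2,.5-np.pi/2, -.5):
    qq=ik(q,t1,R0)[0]; Rm=graspR(psi,0); print(psi,ik(qq,np.array([.514,-.169,.25]),Rm)[0].round(2))
E
```

```text
0.08164773870175235 [ 0.52204757 -0.16822166  0.03048535] [ 3.13589717 -1.0556002   0.50253148] [-1.1   0.12  2.09  1.13  1.29 -0.59]
[[ 0.5153 -0.2064  0.0051]
 [ 0.5394 -0.1709  0.0377]
 [ 0.5531 -0.1393  0.0643]]
0.5 [-0.42  0.07  1.24  0.    1.83  0.65]
2.0707963267948966 [-0.42  0.07  1.24  0.    1.83 -0.92]
-1.0707963267948966 [-0.42  0.07  1.24  0.    1.83  2.22]
-0.5 [-0.42  0.07  1.24  0.    1.83  1.65]
```

move_arm(
  deltas=[0,0,0,0,0,-2,-1,0,0,0,0,0,-5.5,-1,0,0,0,0,0,-9,-1,0,0,0,0,0,-12.5,-1,0,0,0,0,0,-15,-1,0,0,0,3.5,0,-17,-1,0,0,0,7,0,-19,-1,0,0,0,10.4,0,-21,-1],
)

```text
time: 8.95
tool_pos: [0.406, -0.2305, 0.226]
ee_rot: [3.137, -1.056, 0.501]
wrist_force: [-0.1, -0.8, 0.4]
width: 0.0938
finger_force: 0.0
```

```bash
python3 - <<'E'
from plan import *
o=robot.get_obs(); print(o['tool_pos'],o['ee_rot'])
Rm=graspR(.5,0); t=np.array([.514,-.169,.21]); print(delta(t,Rm,o))
a,W,s=snap('scene'); 
hsv=cv2.cvtColor(a,cv2.COLOR_RGB2HSV).astype(int)
m=(hsv[...,0]<16)&(hsv[...,1]>150)&(hsv[...,2]>50)&(W[...,0]>.35)&(W[...,0]<.65)&(W[...,1]<-.06)&(W[...,1]>-.3)&(W[...,2]<.08)
P=W[m]; print(np.nanpercentile(P,[1,50,99],axis=0).round(4))
E
```

```text
[ 0.40596922 -0.23050408  0.22599091] [ 3.13672878 -1.05598144  0.50104974]
(array([ 0.004, -1.056, -0.002]), array([ 4.73, -0.26, 11.6 ]))
[[ 0.5141 -0.2067  0.0058]
 [ 0.5389 -0.1712  0.0385]
 [ 0.554  -0.1396  0.0648]]
```

move_arm(
  deltas=[0,-0.14,0,1.5,0,0,-1,0,-0.28,0,3,0,0.5,-1,0,-0.42,0,4,0,2,-1,0,-0.56,0,4.7,-0.1,4,-1,0,-0.7,0,4.7,-0.2,6,-1,0,-0.84,0,4.7,-0.3,8,-1,0,-0.96,0,4.7,-0.3,10,-1,0,-1.056,0,4.7,-0.3,11.6,-1],
)

```text
time: 9.8
tool_pos: [0.5153, -0.167, 0.2083]
ee_rot: [3.137, 0.004, 0.501]
wrist_force: [-0.4, -0.0, 0.5]
width: 0.094
finger_force: 0.0
```

move_arm(
  deltas=[0,0,0,0,0,0,-1,0,0,0,0,0,0,-1],
)

```text
time: 10.0
tool_pos: [0.514, -0.1677, 0.2069]
ee_rot: [3.141, 0.002, 0.5]
wrist_force: [-0.4, 0.6, -0.6]
width: 0.094
finger_force: 0.0
```

```bash
python3 - <<'E'
from plan import *
o=robot.get_obs(); print(o['tool_pos'],o['ee_rot'],o['joint_positions'].round(2))
a,W,s=snap('wrist'); np.savez('t3.npz',a=a,W=W); save('w1.png',a)
E
```

```text
[ 0.5140405  -0.16769723  0.20690798] [3.14106775e+00 1.55175174e-03 5.00233980e-01] [-0.42  0.06  1.33 -0.    1.75  0.65]
```

View pics/w1.png

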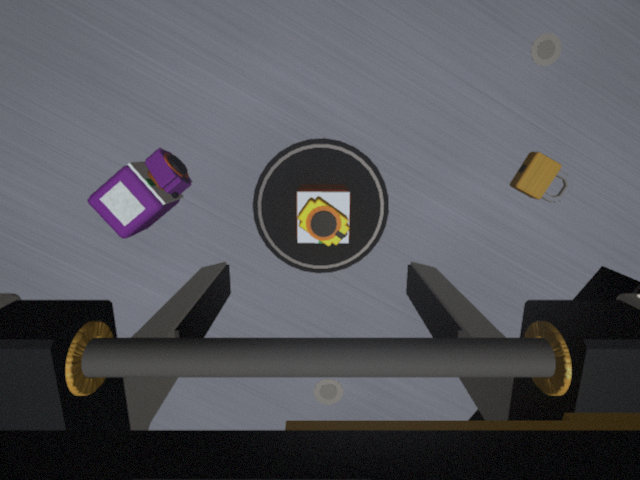

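The wrist view shows the bottle standing well inside the pad ring (plate centre (323,217)), with the pointer near (341,236) and the mark under the lower edge near (324,241). I'll measure the angles precisely.

```bash
cat > meas.py <<'E'
from h import *
def meas(a,W,name=None):
    hsv=cv2.cvtColor(a,cv2.COLOR_RGB2HSV).astype(int); H,S,V=hsv[...,0],hsv[...,1],hsv[...,2]
    near=(np.hypot(W[...,0]-.514,W[...,1]+.169)<.07)&(W[...,2]>.03)
    def r(n,m):
        P=W[m&near]
        if len(P)<3: print(n,len(P)); return P
        c,wh,an=cv2.minAreaRect(np.float32(P[:,:2]*1000)); print(n,len(P),'mean',P.mean(0).round(4),'rect',np.round(c,1),np.round(wh,1),round(an,1)); return P
    y=r('yellow top',(H>20)&(H<35)&(S>120)&(W[...,2]>.088))
    w=r('white',(S<50)&(V>140)&(W[...,2]<.085))
    g=r('green',(H>45)&(H<85)&(S>90)&(V>30))
    k=r('black low',(V<60)&(W[...,2]>.066)&(W[...,2]<.088))
    return y,w,g,k
E
python3 - <<'E'
from meas import *
z=np.load('t3.npz'); a,W=z['a'],z['W']; meas(a,W)
save('w1c.png',a[180:256,285:365],7)
E
```

```text
yellow top 2248 mean [ 0.5349 -0.17    0.2968] rect [ 519.6 -165.6] [ 56.5 121.3] 28.5
white 994 mean [ 0.5219 -0.1677  0.0686] rect [ 515.9 -171.5] [51.4 52.3] 28.3
green 7 mean [ 0.4923 -0.1812  0.0696] rect [ 492.6 -181.2] [2.8 2. ] 28.8
black low 0
```

View pics/w1c.png

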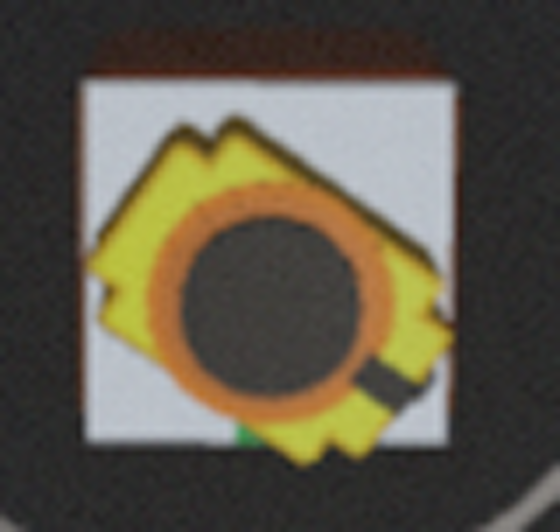

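```bash
sed -i "s/&(W\[...,2\]>.03)/\&(W[...,2]>.03)\&(W[...,2]<.12)/" meas.py; python3 - <<'E'
from meas import *
z=np.load('t3.npz'); a,W=z['a'],z['W']; y,w,g,k=meas(a,W)
P=lambda x,yy: W[int(180+yy/7),int(285+x/7)]
hsv=cv2.cvtColor(a,cv2.COLOR_RGB2HSV).astype(int)
near=(np.hypot(W[...,0]-.514,W[...,1]+.169)<.07)&(W[...,2]>.08)&(W[...,2]<.12)
dk=(hsv[...,2]<95)&near; n,l,st,ce=cv2.connectedComponentsWithStats(dk.astype(np.uint8))
for i in range(1,n):
    if st[i,4]>4: q=W[l==i]; print('dark',st[i,4],ce[i].round(1),q.mean(0).round(4))
og=near&(hsv[...,0]<18)&(hsv[...,1]>120); q=W[og]; print('orange',len(q),q.mean(0).round(4))
yl=(near&(hsv[...,0]>18)&(hsv[...,0]<35)&(hsv[...,1]>120)&(hsv[...,2]>120))
q=W[yl]; print(np.percentile(q[:,2],[5,50,95]),cv2.minAreaRect(np.float32(q[:,:2]*1000)))
for c in ((245,128),(435,272),(390,383),(270,305)): print(c,P(*c).round(4))
E
```

```text
yellow top 547 mean [ 0.5173 -0.1698  0.0943] rect [ 516.  -171.7] [45.2 32. ] 82.4
white 994 mean [ 0.5219 -0.1677  0.0686] rect [ 515.9 -171.5] [51.4 52.3] 28.3
green 7 mean [ 0.4923 -0.1812  0.0696] rect [ 492.6 -181.2] [2.8 2. ] 28.8
black low 0
dark 17 [323.8 201.1] [ 0.5328 -0.1631  0.0851]
dark 9 [312.6 199.4] [ 0.529  -0.1532  0.0841]
dark 506 [323.1 223.3] [ 0.5163 -0.1713  0.0986]
dark 10 [340.9 213.1] [ 0.5306 -0.1829  0.0849]
dark 35 [339.7 234.5] [ 0.5138 -0.1904  0.0956]
orange 384 [ 0.5173 -0.1706  0.0956]
[0.09278083 0.09448764 0.09584635] ((515.926513671875, -171.67674255371094), (45.063392639160156, 31.79871368408203), 82.55979919433594)
(245, 128) [ 0.5335 -0.1587  0.0831]
(435, 272) [ 0.5297 -0.1897  0.0888]
(390, 383) [ 0.5142 -0.1904  0.095 ]
(270, 305) [ 0.5163 -0.1712  0.0975]
```

```bash
python3 - <<'E'
from meas import *
o=robot.get_obs(); print(delta([.516,-.1715,.13],graspR(np.radians(82.5),0),o))
E
```

```text
(array([ 0.002,  0.001, -0.942]), array([0.09, 0.36, 7.79]))
```

move_arm(
  deltas=[0,0,-0.14,0,0.1,1,-1,0,0,-0.28,0,0.2,2,-1,0,0,-0.42,0.1,0.3,3.5,-1,0,0,-0.56,0.1,0.4,5,-1,0,0,-0.7,0.1,0.4,6.5,-1,0.002,0,-0.84,0.1,0.4,7.8,-1,0.002,0,-0.942,0.1,0.4,7.8,-0.6,0.002,0,-0.942,0.1,0.4,7.8,-0.4],
)

```text
time: 10.85
tool_pos: [0.5154, -0.1734, 0.131]
ee_rot: [3.141, 0.002, 1.436]
wrist_force: [-0.4, -0.1, -0.4]
width: 0.0814
finger_force: 0.0
```

```bash
python3 - <<'E'
from meas import *
o=robot.get_obs(); print(o['tool_pos'],o['ee_rot'],o['width']);print(delta([.516,-.1715,.074],graspR(np.radians(82.5),0),o))
E
```

```text
[ 0.51535345 -0.17340328  0.13100248] [3.14071174e+00 1.65269308e-03 1.43628057e+00] 0.08138181893175726
(array([ 0.001,  0.002, -0.004]), array([0.21, 0.03, 5.7 ]))
```

move_arm(
  deltas=[0.001,0.002,0,0.2,0,2,-0.3,0.001,0.002,0,0.2,0,3.8,-0.3,0.001,0.002,0,0.2,0,4.8,-0.3,0.001,0.002,0,0.2,0,5.5,-0.3,0.001,0.002,0,0.2,0,5.7,-0.3,0.001,0.002,0,0.2,0,5.7,-0.3],
)

```text
time: 11.45
tool_pos: [0.5171, -0.1703, 0.0739]
ee_rot: [-3.141, -0.0, 1.439]
wrist_force: [-0.1, -0.7, -0.0]
width: 0.0609
finger_force: 0.0
```

```bash
python3 - <<'E'
from meas import *
o=robot.get_obs(); print(o['tool_pos'],o['ee_rot'],o['width'],o['wrist_force']);print(delta([.516,-.1715,.074],graspR(np.radians(82.5),0),o))
E
```

```text
[ 0.51710743 -0.17034512  0.07388322] [-3.14123191e+00 -1.87041739e-04  1.43888795e+00] 0.06086619668508643 [-0.14497411 -0.68586044 -0.04310496]
(array([-0.   , -0.   , -0.001]), array([-0.13, -0.09, -0.01]))
```

move_arm(
  deltas=[0,0,0,-0.1,-0.1,0,0,0,0,0,-0.1,-0.1,0,0.2,0,0,0,-0.1,-0.1,0,0.35,0,0,0,-0.1,-0.1,0,0.5,0,0,0,-0.1,-0.1,0,0.5,0,0,0,-0.1,-0.1,0,0.5],
)

```text
time: 12.05
tool_pos: [0.5159, -0.1708, 0.0734]
ee_rot: [-3.14, -0.0, 1.44]
wrist_force: [-1.0, 0.2, 1.4]
width: 0.0239
finger_force: 0.0
```

```bash
python3 - <<'E'
from meas import *
o=robot.get_obs(); print(o['width'],o['finger_force'],o['wrist_force'],o['wrist_torque'])
a,W,s=snap('scene'); b,_,_=snap('wrist')
im=np.hstack([cv2.resize(a[170:290,180:310],(390,360)),cv2.resize(b[100:340,200:460],(390,360))]); save('cmp.png',im)
E
```

```text
0.023877038698371614 0.0 [-0.9649031   0.18824448  1.38362608] [-0.0754383  -0.08086901  0.00171862]
```

View pics/cmp.png

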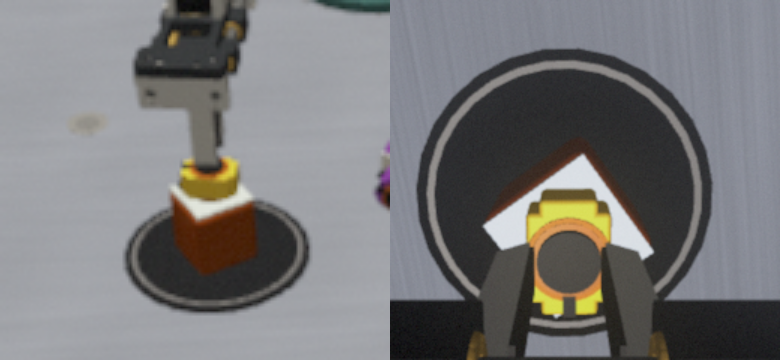

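The left half shows the fingertips seemingly ending at the collar's top (205,165) rather than beside its flats. The right half shows the fingers on either side of the stopper (527 and 607). I'll check the fingertip heights from depth.

```bash
python3 - <<'E'
from meas import *
a,W,s=snap('scene'); b,Wb,_=snap('wrist')
for x in (200,205,210,215,220):
    u=180+x//3
    print(u,[ (v,*W[v,u].round(3),*a[v,u]) for v in range(208,242,3)])
print('wrist rows')
for v in (255,265,272,280):
    print(v,[(u,*Wb[v,u].round(3),*b[v,u]) for u in range(268,364,8)])
E
```

```text
246 [(208, np.float64(0.54), np.float64(-0.176), np.float64(0.163), np.uint8(114), np.uint8(110), np.uint8(103)), (211, np.float64(0.539), np.float64(-0.177), np.float64(0.153), np.uint8(114), np.uint8(111), np.uint8(103)), (214, np.float64(0.535), np.float64(-0.178), np.float64(0.142), np.uint8(115), np.uint8(112), np.uint8(104)), (217, np.float64(0.538), np.float64(-0.178), np.float64(0.135), np.uint8(114), np.uint8(112), np.uint8(102)), (220, np.float64(0.54), np.float64(-0.179), np.float64(0.128), np.uint8(115), np.uint8(111), np.uint8(104)), (223, np.float64(0.541), np.float64(-0.179), np.float64(0.119), np.uint8(111), np.uint8(109), np.uint8(100)), (226, np.float64(0.524), np.float64(-0.181), np.float64(0.098), np.uint8(41), np.uint8(34), np.uint8(33)), (229, np.float64(0.53), np.float64(-0.181), np.float64(0.094), np.uint8(168), np.uint8(120), np.uint8(39)), (232, np.float64(0.529), np.float64(-0.182), np.float64(0.084), np.uint8(136), np.uint8(112), np.uint8(33)), (235, np.float64(0.527), np.float64(-0.183), np.float64(0.074), np.uint8(129), np.uint8(105), np.uint8(34)), (238
[... 9935 characters left out ...]
.float64(0.099), np.uint8(84), np.uint8(79), np.uint8(73)), (316, np.float64(0.514), np.float64(-0.174), np.float64(0.099), np.uint8(83), np.uint8(80), np.uint8(74)), (324, np.float64(0.518), np.float64(-0.175), np.float64(0.098), np.uint8(81), np.uint8(79), np.uint8(73)), (332, np.float64(0.523), np.float64(-0.175), np.float64(0.098), np.uint8(82), np.uint8(77), np.uint8(72)), (340, np.float64(0.527), np.float64(-0.176), np.float64(0.098), np.uint8(85), np.uint8(73), np.uint8(57)), (348, np.float64(0.53), np.float64(-0.163), np.float64(0.133), np.uint8(82), np.uint8(81), np.uint8(75)), (356, np.float64(0.534), np.float64(-0.163), np.float64(0.133), np.uint8(82), np.uint8(82), np.uint8(75))]
```

move_arm(
  deltas=[0,0,0,0,0,-0.5,0,0,0,0,0,0,-0.5,-0.15,0,0,0,0,0,-0.5,-0.15,0,0,0,0,0,-0.5,-0.15],
)

```text
time: 12.65
tool_pos: [0.5158, -0.1709, 0.0785]
ee_rot: [-3.141, -0.0, 1.44]
wrist_force: [-0.0, 0.6, -0.1]
width: 0.0516
finger_force: 0.0
```

```bash
cat > tip.py <<'E'
from h import *
def tip(a,W,tp,Rm):
    L=(W-tp)@Rm  # tool coords
    m=(abs(L[...,0])<.02)&(abs(L[...,1])<.07)&(abs(L[...,1])>.008)&(L[...,2]>-.09)&(a.max(-1)<110)
    m&=(W[...,2]>.101)
    m=cv2.morphologyEx(m.astype(np.uint8),cv2.MORPH_OPEN,np.ones((3,3)))>0
    for s in(-1,1):
        q=L[m&(s*L[...,1]>0)]
        if len(q): print(s,len(q),'tool z pct',np.percentile(q[:,2],[1,50,90,98,100]).round(4),'inner y',np.percentile(abs(q[:,1]),[2,98]).round(4),'x',np.percentile(q[:,0],[2,98]).round(4))
E
python3 - <<'E'
from tip import *
z=np.load('t3.npz'); print('open'); tip(z['a'],z['W'],np.array([.51404,-.1677,.20691]),rot([3.14107,.00155,.50023]))
o=robot.get_obs(); print(o['tool_pos'],o['width'],o['wrist_force'])
for n in ('wrist','scene'):
    a,W,s=snap(n); print(n); tip(a,W,o['tool_pos'],rot(o['ee_rot']))
E
```

```text
open
-1 2629 tool z pct [-0.0893 -0.0684 -0.0433 -0.0357 -0.0326] inner y [0.0471 0.0587] x [-0.0073  0.0098]
1 2644 tool z pct [-0.0894 -0.0683 -0.0432 -0.0355 -0.0322] inner y [0.0463 0.058 ] x [-0.0073  0.0097]
[ 0.51584917 -0.17092317  0.07847183] 0.05163636717763332 [-0.01896991  0.62954398 -0.06704661]
wrist
-1 2004 tool z pct [-0.0893 -0.0689 -0.0437 -0.036  -0.0323] inner y [0.0258 0.0374] x [-0.0061  0.0103]
1 2001 tool z pct [-0.0892 -0.0687 -0.0436 -0.0361 -0.0325] inner y [0.0256 0.0371] x [-0.0066  0.0102]
scene
-1 43 tool z pct [-0.0591 -0.0462 -0.0359 -0.0344 -0.0318] inner y [0.0235 0.0325] x [-0.0036  0.0073]
1 5 tool z pct [-0.0883 -0.0858 -0.0805 -0.0785 -0.0781] inner y [0.0349 0.041 ] x [0.0067 0.0078]
```

The fingertips really end about 34 mm short of the reported TCP (both cameras agree), so I go lower by that amount.

move_arm(
  deltas=[0,0,0,0,0,1,-0.15,0,0,0,0,0,2,-0.15,0,0,0,0,0,2.8,-0.15,0,0,0,0,0,3.4,-0.15,0,0,0,0,0,3.7,-0.15,0,0,0,0,0,3.7,-0.15],
)

```text
time: 13.35
tool_pos: [0.5154, -0.1707, 0.0406]
ee_rot: [-3.139, -0.001, 1.44]
wrist_force: [0.2, 0.3, -0.7]
width: 0.0538
finger_force: 0.0
```

```bash
python3 - <<'E'
from meas import *
o=robot.get_obs(); print(o['tool_pos'],o['ee_rot'],o['width'],o['wrist_force'])
a,W,s=snap('wrist'); np.savez('t4.npz',a=a,W=W); meas(a,W)
print(delta([.516,-.1715,.041],graspR(np.radians(82.5),0),o))
b,_,_=snap('scene')
im=np.hstack([cv2.resize(b[170:290,180:310],(390,360)),cv2.resize(a[100:340,200:460],(390,360))]); save('cmp2.png',im)
E
```

```text
[ 0.51539655 -0.17071492  0.04063809] [-3.13918216e+00 -7.18985067e-04  1.43971273e+00] 0.05383422639248977 [ 0.18536713  0.314809   -0.66053624]
yellow top 2023 mean [ 0.5169 -0.1658  0.0941] rect [ 516.1 -171. ] [45.3 32.2] 82.8
white 2756 mean [ 0.5174 -0.1604  0.0686] rect [ 516.1 -171.7] [52.2 52.4] 28.6
green 66 mean [ 0.4938 -0.1817  0.0694] rect [ 493.3 -182.1] [9. 4.] 89.5
black low 265 mean [ 0.516  -0.1693  0.082 ] rect [ 515.1 -170.3] [16.8 56.7] 82.2
(array([-0.002, -0.001, -0.   ]), array([-0.07,  0.07, -0.04]))
```

View pics/cmp2.png

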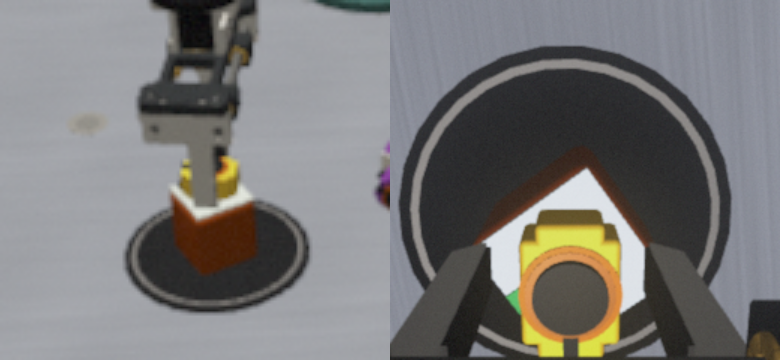

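Now the fingers straddle the collar flats (left: finger over the collar at (205,185); right: collar between fingers at 490 and 650), with no contact yet.

move_arm(
  deltas=[0,0,0,-0.07,0.07,0,0,0,0,0,-0.07,0.07,0,0.2,0,0,0,-0.07,0.07,0,0.6,0,0,0,-0.07,0.07,0,0.6,0,0,0,-0.07,0.07,0,0.6,0,0,0,-0.07,0.07,0,0.6],
)

```text
time: 14.05
tool_pos: [0.5163, -0.1717, 0.0417]
ee_rot: [-3.14, -0.0, 1.44]
wrist_force: [-1.2, 1.2, 2.4]
width: 0.0317
finger_force: 30.0
```

move_arm(
  deltas=[0,0,0.1,0,0,0,0.6,0,0,0.2,0,0,0,0.6,0,0,0.3,0,0,0,0.6,0,0,0.4,0,0,0,0.6,0,0,0.5,0,0,0,0.6,0,0,0.6,0,0,0,0.6,0,0,0.7,0,0,0,0.6,0,0,0.75,0,0,0,0.6],
)

```text
time: 14.85
tool_pos: [0.5164, -0.1718, 0.0417]
ee_rot: [-3.141, 0.001, 0.687]
wrist_force: [-0.3, -0.7, 1.4]
width: 0.0319
finger_force: 30.0
```

```bash
python3 - <<'E'
from meas import *
o=robot.get_obs(); print(o['tool_pos'],o['ee_rot'],np.degrees(o['ee_rot'][2]),o['width'],o['wrist_force'],o['wrist_torque'])
a,W,s=snap('wrist'); meas(a,W)
a,W,s=snap('wrist'); meas(a,W)
E
```

```text
[ 0.51641393 -0.17180584  0.04165646] [-3.14085996e+00  6.88376029e-04  6.86900544e-01] 39.3565021041506 0.03187097104777794 [-0.32345719 -0.73821679  1.43817098] [-0.08955692  0.13025864 -0.02908654]
yellow top 2061 mean [ 0.5204 -0.1679  0.0941] rect [ 515.9 -171.3] [46.7 32.3] 40.8
white 1978 mean [ 0.5312 -0.1611  0.0685] rect [ 516. -171.] [52.  52.9] 28.0
green 0
black low 1
yellow top 2053 mean [ 0.5205 -0.168   0.0941] rect [ 515.7 -171.5] [47.2 32.3] 40.6
white 1974 mean [ 0.5312 -0.1612  0.0685] rect [ 516.  -171.1] [52.  52.9] 28.1
green 0
black low 1
```

move_arm(
  deltas=[0,0,0.07,0,0,0,0.6,0,0,0.13,0,0,0,0.6,0,0,0.17,0,0,0,0.6,0,0,0.19,0,0,0,0.6,0,0,0.19,0,0,0,0.6,0,0,0.19,0,0,0,0.3,0,0,0.19,0,0,0,-0.2,0,0,0.19,0,0,0,-0.2],
)

```text
time: 15.75
tool_pos: [0.5164, -0.1715, 0.0411]
ee_rot: [-3.14, 0.001, 0.5]
wrist_force: [-0.2, 0.0, 0.2]
width: 0.0455
finger_force: 0.0
```

move_arm(
  deltas=[0,0,0,0,0,-1.5,-0.2,0,0,0,0,0,-5,-0.3,0,0,0,0,0,-8.5,-0.3,0,0,0,0,0,-12,-0.5,0,0,0,0,0,-15,-0.8,0,0,0,0,0,-15,-1,0,0,0,0,0,-15,-1],
)

```text
time: 16.45
tool_pos: [0.517, -0.1719, 0.1926]
ee_rot: [3.141, -0.001, 0.5]
wrist_force: [0.2, -0.2, -0.6]
width: 0.0896
finger_force: 0.0
```

```bash
python3 - <<'E'
from meas import *
o=robot.get_obs(); print(o['tool_pos'],o['ee_rot'],np.degrees(o['ee_rot'][2]),o['width'])
for i in range(3):
    a,W,s=snap('wrist'); meas(a,W)
hsv=cv2.cvtColor(a,cv2.COLOR_RGB2HSV).astype(int)
near=(np.hypot(W[...,0]-.516,W[...,1]+.1715)<.05)&(W[...,2]>.08)&(W[...,2]<.12)
dk=(hsv[...,2]<95)&near; n,l,st,ce=cv2.connectedComponentsWithStats(dk.astype(np.uint8))
for i in range(1,n):
    if st[i,4]>8: q=W[l==i]; print('dark',st[i,4],ce[i].round(1),q.mean(0).round(4))
save('w2c.png',a[175:265,280:370],6.5)
E
```

```text
[ 0.51700199 -0.17190667  0.19258783] [ 3.14066498e+00 -7.47324159e-04  4.99884331e-01] 28.641262397249985 0.08958311705078147
yellow top 585 mean [ 0.5193 -0.1698  0.0943] rect [ 516.2 -171.6] [45.5 31. ] 29.6
white 1216 mean [ 0.5199 -0.169   0.0684] rect [ 515.7 -171.4] [51.7 52.8] 28.6
green 0
black low 0
yellow top 594 mean [ 0.5188 -0.1704  0.0944] rect [ 516.  -171.5] [45.5 30.8] 29.2
white 1213 mean [ 0.5197 -0.1692  0.0685] rect [ 515.6 -171.4] [52.1 52.8] 28.9
green 0
black low 0
yellow top 604 mean [ 0.5188 -0.1699  0.0943] rect [ 515.7 -171.3] [45.8 30.4] 29.1
white 1231 mean [ 0.5195 -0.1693  0.0684] rect [ 515.5 -171.4] [51.9 52.8] 28.1
green 0
black low 0
dark 23 [319.  199.1] [ 0.5357 -0.1605  0.0833]
dark 562 [319.2 227. ] [ 0.5163 -0.1713  0.0986]
dark 44 [319.5 248. ] [ 0.499  -0.1811  0.0955]
```

View pics/w2c.png

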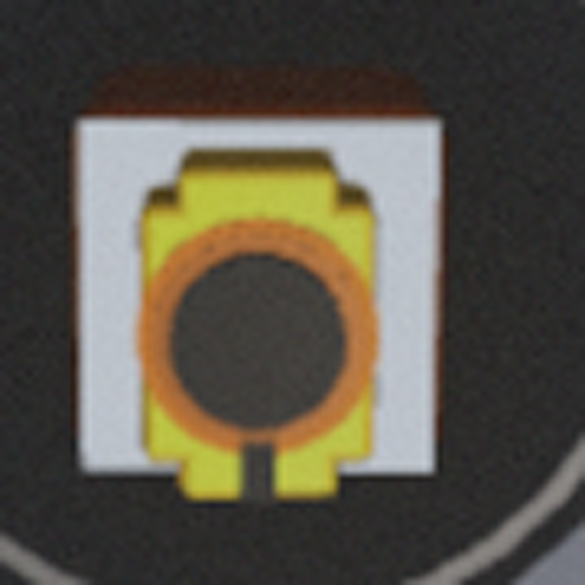

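The crop shows the collar square to the plate, with the black line (258,470) centred on the plate's lower, marked side. It is aligned to within about 1°, and the bottle stands inside the ring with the gripper clear.

```bash
python3 -c "
from bench import robot
print(robot.close_job())"
```

```text
the job is handed in; nothing more can be done
None
```

The amber bottle is standing upright on the pad and released, its collar is turned so the pointer lines up with the green mark to within about 1°, and the job is handed in (about 17 s of robot time).

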